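# Unbolt the desiccator's guard cage and hold its gate ajar

## Task

A colleague needs to reach the vent tap of the vacuum desiccator in the guard cage. The gate's barrel bolt sags and its tip hooks behind the bent lip of the keeper: lift the bolt by its knob while you draw it out, without wrenching it against the keeper, then pull the self-closing gate open by about a hand's width (10 cm at its free edge) and finish while still holding the gate there, bolt drawn, still and in your grip. Do not knock the glassware about.

Things in the scene. Friction and masses are not known exactly. Their poses are not given: they have to be found in the camera images.
- cage: white steel guard cage with wire mesh around a glass vacuum desiccator, fixed to the bench; 240 deep (x), 318 wide (y), 290 high. Origin: centre of its underside on the bench. Its -x side is the front with the gate, its +y side carries the gate's hinge, z is up. It stands turned up to 15 degrees.
- gate_frame: the gate in the cage's front, white frame 250 wide, 254 high, 20 thick, with mesh. Origin on the hinge line, 250 above the bench; closed, its axes are the cage's: it reaches from the hinge to y = -252, its front face is x = +4, its upper edge 22 above the origin. The cage's top is 40 above the origin. A spring hinge pulls the gate shut: about 2 to 3 N felt at the knob; let go, it falls shut.
- gate (a joint): opening angle of the gate in rad: 0 shut, grows as the free edge comes out towards the robot (the gate turns clockwise seen from above). 0.40 is a gap of 100 mm at the free edge (gap = 2 x 252 mm x sin(angle/2)).
- gate_hinge (a point): point of the vertical hinge line, at the left end of the gate seen from the robot, 250 above the bench. The line is fixed in the cage; axes as the cage's.
- bolt_rod: plain steel barrel bolt on the gate's top rail, round bar 18 thick pointing away from the hinge into the keeper. Origin on the barrel's pivot screw at the gate's front face when pushed in; the bar's centreline runs along -y at x = -20, its tip at y = -145. Near the tip it has a groove all round, 8 thick and 14 long (y = -112 to -126); beyond the groove the tip is 18 thick again.
- knob (a point): the bolt's knob: a steel cylinder 22 thick and 26 long pointing straight out of the gate (along the gate's -x) on a 10 mm stem; this point is the middle of the cylinder, 58 mm in front of the gate's face, and 76 mm from the pivot with the bolt pushed in. It can be pinched from above, one finger on its hinge side, one on its keeper side. Axes as the gate's, tilted by the sag.
- bolt (a joint): how far the bolt is drawn, m, towards the hinge along its own length (the gate's +y): 0 pushed in, 0.046 fully drawn. It starts between 0 and 0.004. The tip is clear of the keeper from about 0.028. Friction about 1.2 N (plus 3 N per m/s).
- barrel (a joint): lift of the sagging barrel with its bolt, rad, about its one remaining screw (pivot: gate's front face, 144 mm from the hinge line, 250 above the bench): 0 hanging down by 0.11 rad (knob 8 mm below level), 0.11 level, 0.13 stop. Let go, it falls back (3 to 5 N at the knob). In the keeper the tip clears the lip from about 0.04 (knob lifted 3 mm); level is well clear.
- keeper: plain steel keeper, a strap bent round the bolt on the right-hand post beside the gate's free edge; it holds the gate shut while the bolt is in it. Window 41 high. Origin at the pivot point's place on the shut gate; axes as the cage's; the strap lies at y = -122 to -138, x = 0 to -36, its lower edge reaching on to y = -116.
- keeper_lip (a point): top middle of the keeper's lower edge, which is bent upward into a lip 3 thick and 9 high on the gate's side. The sagging bolt's groove lies over it, so that the thick tip hooks behind it: pulled straight, the bolt jams after at most 6 mm.
- cylinder: tall glass measuring cylinder, 184 high, foot 62 across; loose bystander, origin at the centre of its underside
- bottle: clear glass reagent bottle with cap, 145 high, 70 across; loose bystander, origin at the centre of its underside
- beaker: small open glass beaker, 78 high, 64 across; loose bystander, origin at the centre of its underside
- volumetric: long-necked stoppered flask, 184 high, 72 across; loose bystander, origin at the centre of its underside
- conical: conical flask, 110 high, 82 across; loose bystander, origin at the centre of its underside
- vial_tall: slim clear sample bottle, 105 high, 36 across; loose bystander, origin at the centre of its underside
- vial_short: squat brown sample bottle, 75 high, 44 across; loose bystander, origin at the centre of its underside

How it is judged:
By the outcome, as a careful person would: the job done as asked, in the order asked, and still so for the second after the job is handed in, while the arm keeps its last pose, push and grip.
It also fails if it takes over 40 s, if anything falls off the work surface, if the arm or the gripper's body presses on something with over 40 N, if the wrist force passes 120 N, or if a joint passes its speed limit or range.

## Robot

A 7-joint arm with a two-finger parallel gripper is mounted at the origin on the work surface. World frame = base frame: x ahead of the robot, y to its left, z up, the work surface at z = 0. Lengths are in mm, angles in rad, forces in N, time in s.
With the tool pointing down it reaches from about 425 to 875 mm from the base axis. Payload 8.4 kg.
Tool frame: the origin (TCP) lies on the centre line of the jaws, within the pads' length; the fingertips stand env.tcp_to_tips ahead of it and the grasp point (between the pads) lies 6 mm ahead of it (env.tcp_to_tips is the distance from the TCP to the fingertips, in mm); x points along the fingers, z is the direction in which the jaws open and shut, and the axes are right-handed (so a half turn about x gives the same grasp; the last joint's range is limited). The gripper opens to 87 mm and grips with 3 to 60 N. Pads are 19 mm wide; open, the fingers measure 117 mm over their backs; the gripper's body (75 mm by 190 mm) begins 51 mm behind the grasp point.
Start: joints at [1.164, 0.333, 0.04, 1.465, -0.013, 1.343, -0.059], TCP at [196.903, -619.43, 247.546] pointing down, gripper open.
Joint ranges: [-2.58, 2.58], [-0.38, 2.09], [-1.3, 1.39], [0.25, 2.4], [-1.5, 4.64], [0.08, 2.09], [-2.65, 2.65]. Speed limits (rad/s): [2.22, 2.22, 2.79, 2.79, 3.14, 3.14, 3.14].

## Interface

Orientations are given as a unit quaternion [w, x, y, z].
In Python, from rig import readout, eyes, job_done, env gives the robot as it stands.
- The arm moves only by the tool carry_out, never from a script. Its argument "targets" is a list of rows, each an object with "delta_pos": the shift along the tool's x, y, z in units of 25 mm (1.0 is 25 mm), a list of three; "twist": the turn, a rotation vector about the tool's x, y, z in units of 5 degrees (1.0 is 5 degrees), a list of three. In form: [{"delta_pos": [tx, ty, tz], "twist": [ax, ay, az]}, ...]. A call has 1 to 20 rows; each row is the pose to reach, as a shift and turn from the pose commanded when the call began, along the tool's axes at that moment; what a row does not reach only later rows make up. A row lasts 1/10 s, in which the tool goes at most 50 mm and 8.59 degrees, less where a joint would pass 70% of its speed; a pose out of reach is approached as far as the arm can. A call with a gripper value outside its range is refused whole. "hand" is the opening, from 0 (shut) to 1 (fully open), set as the call begins (left out, the last holds). The fingers move at their own pace and stop on an object; "grip_force" is the grip in N (left out, the last holds). Time passes only in rows, so rows that repeat a pose let the fingers close. It gives the time, the measured TCP pose, the force and the opening at its end, in the units of the state.
- readout.state(): the state, without advancing time (a new reading comes with each control period).
- eyes.camera(name): name is "side" or "top" or "wrist"; returns the picture (384x512x3 uint8, blue, green, red); there is no depth.
- eyes.camera_params(name): a dict with "vfov" (degrees; the focal length in pixels is half the picture's height over the tangent of half this angle, whatever the lens; pixels are square), "cx", "cy" (the principal point, pixels), "pose" (4x4, takes a point from camera to world coordinates). Camera axes: x right, y up, looking along -z (the intrinsics and any distortion apply to the point x, -y, -z); pixel columns grow to the right and rows downward; lengths in mm; the calibration is good to about 2 mm. The wrist camera is an equidistant fisheye: a pixel r from the principal point sees the ray r / f radians off the axis. A picture is of the moment at which its call begins: read the wrist's pose just before it. camera_params takes no time and is no camera call; for the wrist camera it gives the pose at the moment of the call.
- job_done(): hands the job in, once; it reports no verdict.
The state is a dict: "clock": time; "joint_pos": joint angles; "joint_vel": joint speeds; "tau": joint torques, N m; "tool_pos": TCP position; "tool_rot": TCP orientation; "force": force on the tool from outside, world axes, zero at the start; "moment": the same for the moment, N m; "width": finger opening in mm.
Only numpy, scipy, OpenCV 4.12 (cv2) and the standard library are available. Lean on these libraries where they do the work, as an engineer would, in place of code of your own. Each camera call takes 0.05 s, during which the arm holds its last target. There are 200 camera calls.

## Working session

There is one attempt and no reset: what is moved stays moved. The work goes in short steps, Python scripts to look and compute and a tool call to move; the robot and the scene stay as the last step left them, time stands still between calls to the robot, and variables do not carry over. Pictures are saved under pics/ and viewed, about 8 in all and at most 12, crops included, and the job is handed in when it is done.

Besides the shell and the picture viewer there is one more tool, called after "Call:" as name(argument=value, ...), one argument or row to a line, values as JSON. carry_out: Moves the arm, as the interface text tells. Its arguments: {"type":"object","properties":{"targets":{"type":"array"},"hand":{"type":"number"},"grip_force":{"type":"number"}},"required":["targets"]}

```bash
mkdir -p pics; ls; python3 - <<'E'
from rig import readout, eyes, env
import cv2,numpy as np
print(readout.state(), env.tcp_to_tips)
for n in("side","top"):
    p=eyes.camera_params(n); print(n,p)
    cv2.imwrite(f"pics/{n}0.png",eyes.camera(n))
a=cv2.imread("pics/side0.png");b=cv2.imread("pics/top0.png")
E
```

```text
pics
{'clock': 0.0, 'joint_pos': array([ 1.16379893,  0.33387246,  0.03989185,  1.46625538, -0.01340337,
        1.34326719, -0.05848399]), 'joint_vel': array([ 0.000376  ,  0.0030617 ,  0.00043258, -0.00017345, -0.00100537,
        0.00024488, -0.00020283]), 'tau': array([-3.27017660e-04, -6.56363654e+01,  1.33496135e+00, -4.03805423e+01,
       -5.98575594e-02,  4.47959709e-02,  1.25455358e-04]), 'tool_pos': array([ 196.76566641, -619.07114874,  246.69210018]), 'tool_rot': array([ 0.57027284,  0.41773936,  0.57119182, -0.41716018]), 'force': array([-1.03590495,  0.15726322,  0.49061601]), 'moment': array([ 0.00457673, -0.00646137,  0.02046869]), 'width': 86.92838793109132} 25.0
side {'vfov': 45.735007571206026, 'cx': 251.21671705752334, 'cy': 188.02859423747032, 'pose': array([[ 9.78946201e-01,  1.62454460e-01, -1.23583511e-01,
         4.03033115e+02],
       [-2.03945332e-01,  7.53536717e-01, -6.24970973e-01,
        -7.95421434e+02],
       [-8.40460872e-03,  6.37017240e-01,  7.70803735e-01,
         1.18124157e+03],
       [ 0.00000000e+00,  0.00000000e+00,  0.00000000e+00,
         1.00000000e+00]])}
top {'vfov': 46.889156610227346, 'cx': 254.12832132493537, 'cy': 181.02963537456813, 'pose': array([[-1.37318708e-02,  9.88017117e-01, -1.53732274e-01,
         3.32281781e+02],
       [-9.99877437e-01, -1.47244708e-02, -5.31990746e-03,
         2.25408486e+01],
       [-7.51978602e-03,  1.53640380e-01,  9.88098217e-01,
         1.57073313e+03],
       [ 0.00000000e+00,  0.00000000e+00,  0.00000000e+00,
         1.00000000e+00]])}
```

View pics/side0.png

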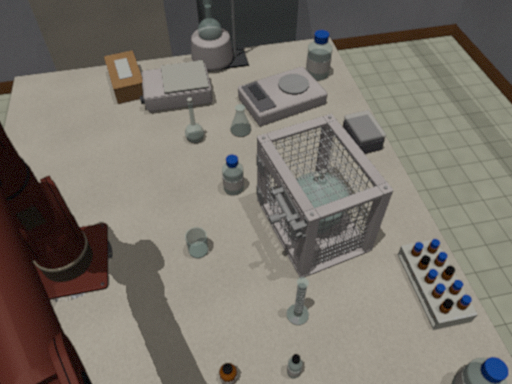

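View pics/top0.png

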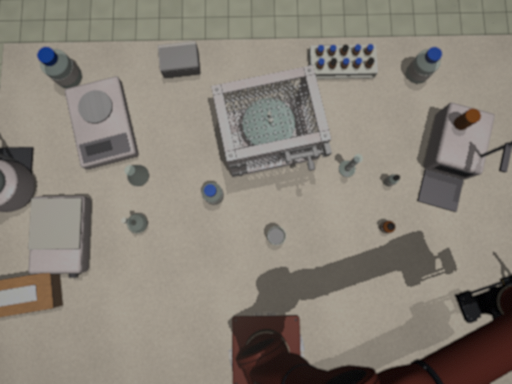

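The side view shows the cage around (320,195) with its bolt at (290,210). The top view shows the gate front along the cage's lower edge, with the bolt near (300,157). Next is an enlarged crop.

```bash
python3 - <<'E'
import cv2,numpy as np
a=cv2.imread("pics/side0.png")[150:270,245:345];b=cv2.imread("pics/top0.png")[100:190,205:345]
a=cv2.resize(a,None,fx=4,fy=4,interpolation=cv2.INTER_CUBIC)[:480];b=cv2.resize(b,None,fx=2.8,fy=2.8,interpolation=cv2.INTER_CUBIC)
c=np.zeros((480,800,3),np.uint8);c[:480,:400]=a;c[:b.shape[0],405:405+392]=b
cv2.imwrite("pics/c1.png",c)
E
```

```text
(no output)
```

View pics/c1.png

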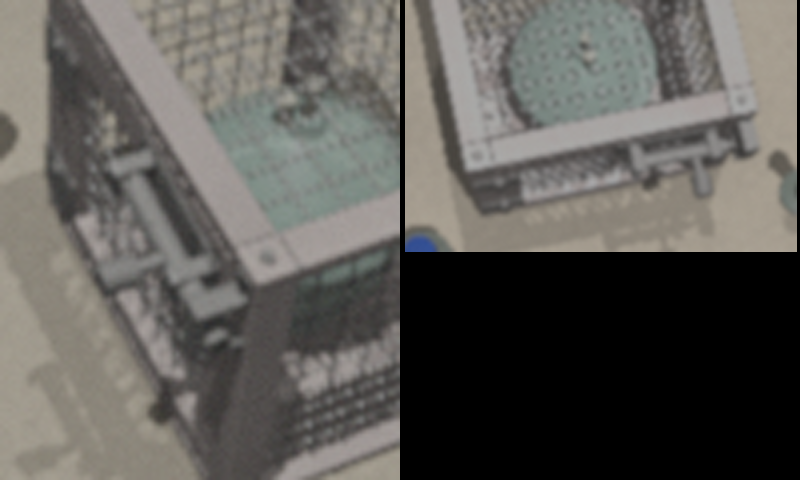

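The crop shows the top front corners at top-image pixels (226,159) and (331,139), and the knob's outer end at top (311,169) and side (271,219). I'll triangulate from these.

```bash
cat > h.py <<'E'
import numpy as np, cv2
from scipy.optimize import least_squares
from scipy.spatial.transform import Rotation as R
from rig import readout, eyes, env
def proj(n,X,p=None):
    p=p or eyes.camera_params(n); T=np.linalg.inv(p["pose"]); c=T[:3,:3]@np.asarray(X,float)+T[:3,3]
    f=192/np.tan(np.radians(p["vfov"])/2); v=np.array([c[0],-c[1],-c[2]])
    if n=="wrist":
        r=np.hypot(v[0],v[1]); th=np.arctan2(r,v[2]); return np.array([p["cx"],p["cy"]])+f*th*v[:2]/r
    return np.array([p["cx"],p["cy"]])+f*v[:2]/v[2]
def tri(obs,x0):
    s=least_squares(lambda X:np.concatenate([proj(n,X,p)-np.array(u) for n,u,p in obs]),x0); return s.x,s.fun
def tool(): 
    s=readout.state(); q=s["tool_rot"]; return s["tool_pos"],R.from_quat([q[1],q[2],q[3],q[0]]).as_matrix(),s
E
python3 - <<'E'
from h import *
P=[(-120,159),(-120,-159),(120,159),(120,-159)]
obs=[(226.4,158.9),(331,138.6),(213,84),(306,67)]
pt=eyes.camera_params("top")
def w(q,l): 
    c,s=np.cos(q[2]),np.sin(q[2]); return np.array([q[0]+c*l[0]-s*l[1],q[1]+s*l[0]+c*l[1],l[2]])
s=least_squares(lambda q:np.concatenate([proj("top",w(q,(*a,290)),pt)-b for a,b in zip(P,obs)]),[550,0,0])
print("cage",s.x,s.fun.round(1))
for o in [((311.4,168.9),(271.2,218.7)),]:
    X,r=tri([("top",o[0],None),("side",o[1],None)],[500,-60,240]); print("knob outer",X,r)
    c,sn=np.cos(s.x[2]),np.sin(s.x[2]); d=X-[s.x[0],s.x[1],0]; print("in cage",c*d[0]+sn*d[1],-sn*d[0]+c*d[1],d[2])
for n in("top","side"):
  for l in [(-120,159,290),(-120,-159,290),(-191,-94,242)]: print(n,l,proj(n,w(s.x,l)).round(1))
p,M,_=tool(); print(p,M)
E
```

```text
cage [ 7.41963440e+02 -1.85393177e+01  1.97331402e-01] [-1.2  1.9 -0.8  0.  -3.6  0.9  5.6 -3.2]
knob outer [ 578.59861755 -145.17154955  244.09299336] [-0.02150639 -1.66976708 -1.33315959  0.38088589]
in cage -185.02110070593528 -92.14651250854021 244.09299336437684
top (-120, 159, 290) [225.2 160.8]
top (-120, -159, 290) [330.2 138.6]
top (-191, -94, 242) [312.3 169.1]
side (-120, 159, 290) [254.1 135.2]
side (-120, -159, 290) [306.6 219.9]
side (-191, -94, 242) [268.  220.9]
[ 196.79137865 -619.10092832  246.74657154] [[-5.37960043e-04  9.53010309e-01  3.02937389e-01]
 [ 1.33019930e-03  3.02937847e-01 -9.53009387e-01]
 [-9.99998971e-01 -1.09713869e-04 -1.43066210e-03]]
```

Call:
carry_out(
  targets=[
    {"delta_pos": [-1.9,0,0],"twist": [0,0,0]},
    {"delta_pos": [-3.7,0.4,-0.3],"twist": [0,0,0]},
    {"delta_pos": [-3.7,1.3,-0.8],"twist": [0.1,0,0]},
    {"delta_pos": [-3.7,2.5,-1.6],"twist": [0.2,0,0]},
    {"delta_pos": [-3.7,3.8,-2.5],"twist": [0.3,0,0]},
    {"delta_pos": [-3.7,5.1,-3.3],"twist": [0.3,0,0]},
    {"delta_pos": [-3.7,6.4,-4.2],"twist": [0.4,0,0]},
    {"delta_pos": [-3.7,7.7,-5.0],"twist": [0.5,0,0]},
    {"delta_pos": [-3.7,9.0,-5.8],"twist": [0.6,0,0]},
    {"delta_pos": [-3.7,10.3,-6.7],"twist": [0.7,0,0]},
    {"delta_pos": [-3.7,11.6,-7.5],"twist": [0.8,0,0]},
    {"delta_pos": [-3.7,12.9,-8.3],"twist": [0.9,0,0]},
    {"delta_pos": [-3.7,14.2,-9.2],"twist": [1.0,0,0]},
    {"delta_pos": [-3.7,15.5,-10.0],"twist": [1.1,0,0]},
    {"delta_pos": [-3.7,16.8,-10.9],"twist": [1.2,0,0]},
    {"delta_pos": [-3.7,18.1,-11.7],"twist": [1.25,0,0]},
    {"delta_pos": [-3.7,19.3,-12.5],"twist": [1.25,0,0]},
    {"delta_pos": [-3.7,20.2,-13.1],"twist": [1.25,0,0]},
    {"delta_pos": [-3.7,20.56,-13.3],"twist": [1.25,0,0]},
    {"delta_pos": [-3.7,20.56,-13.3],"twist": [1.25,0,0]},
  ],
  hand=0.65,
)

```text
clock: 2.1
tool_pos: [586.4, -145.8, 339.5]
tool_rot: [0.547, 0.447, 0.548, -0.447]
force: [-0.9, -0.6, -0.5]
width: 57.0
```

```bash
python3 - <<'E'
from h import *
p,M,s=tool(); print(p,M.round(3),s["width"],s["force"])
c=eyes.camera_params("wrist"); im=eyes.camera("wrist"); np.save("w1.npy",c)
print(c, proj("wrist",[585.8,-145.6,242],c), proj("wrist",[578.6,-146.2,242],c))
cv2.imwrite("pics/w1.png",cv2.resize(im,(768,576),interpolation=cv2.INTER_CUBIC))
E
```

```text
[ 586.41832051 -145.81415204  339.46604433] [[-0.001  0.98   0.2  ]
 [ 0.001  0.2   -0.98 ]
 [-1.    -0.001 -0.001]] 56.963020945879755 [-0.94391013 -0.57747457 -0.52872973]
{'vfov': 65.70646984690485, 'cx': 257.658099274489, 'cy': 190.49573324129395, 'pose': array([[ 2.00068952e-01,  9.41016932e-01,  2.72872770e-01,
         6.60679740e+02],
       [-9.79781596e-01,  1.92341502e-01,  5.50706000e-02,
        -1.31520019e+02],
       [-6.62391498e-04, -2.78373636e-01,  9.60472634e-01,
         4.76453103e+02],
       [ 0.00000000e+00,  0.00000000e+00,  0.00000000e+00,
         1.00000000e+00]])} [256.415043   200.03206664] [255.40673939 208.18545963]
```

View pics/w1.png

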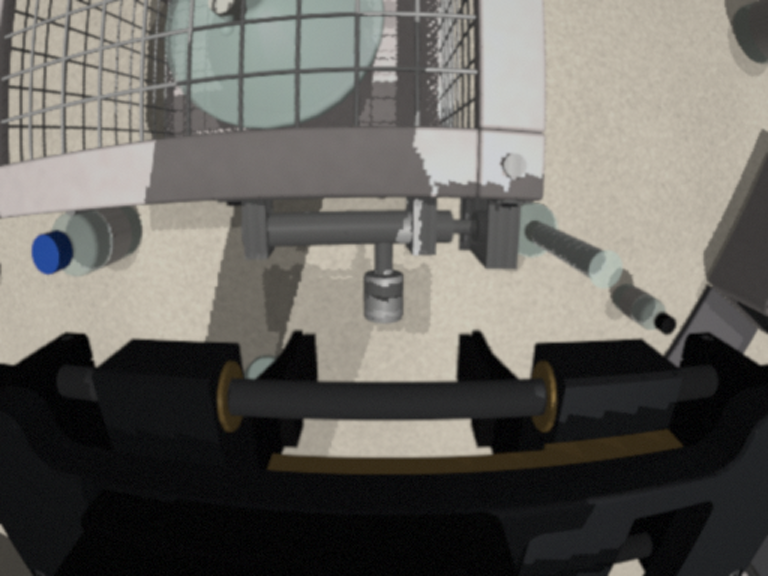

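Seen from the wrist, the knob is centred at (383,297) in the 1.5x picture, 2 px from my prediction. The bar is level in the view, so the yaw is good. The keeper is at (497,232). I'll check the yaw and then descend.

```bash
python3 - <<'E'
from h import *
c=np.load("w1.npy",allow_pickle=True).item()
def at(u,z):
    return least_squares(lambda q:proj("wrist",[q[0],q[1],z],c)-np.array(u)/1.5,[600,-100]).x
a,b=at((543,198),290),at((60,210),290); d=a-b; print(a,b,"yaw",np.arctan2(d[0],-d[1]))
k=at((383.5,297),243); print("knob",k)
print("keeper outer", at((503,268),250))
E
```

```text
[ 660.16947039 -200.84293833] [613.77298079  29.07694284] yaw 0.19912011827220163
knob [ 587.72087854 -144.58596234]
keeper outer [ 618.50666575 -203.58854095]
```

Call:
carry_out(
  targets=[
    {"delta_pos": [0.6,0.04,0],"twist": [0,0,0]},
    {"delta_pos": [1.4,0.04,0],"twist": [0,0,0]},
    {"delta_pos": [2.2,0.04,0],"twist": [0,0,0]},
    {"delta_pos": [2.9,0.04,0],"twist": [0,0,0]},
    {"delta_pos": [3.4,0.04,0],"twist": [0,0,0]},
    {"delta_pos": [3.62,0.04,0],"twist": [0,0,0]},
    {"delta_pos": [3.62,0.04,0],"twist": [0,0,0]},
  ],
)

```text
clock: 2.85
tool_pos: [586.4, -147.3, 248.8]
tool_rot: [0.547, 0.448, 0.547, -0.448]
force: [-0.9, -0.0, -0.1]
width: 56.7
```

Call:
carry_out(
  targets=[
    {"delta_pos": [0,0.02,-0.09],"twist": [0,0,0]},
    {"delta_pos": [0,0.02,-0.09],"twist": [0,0,0]},
    {"delta_pos": [0,0.02,-0.09],"twist": [0,0,0]},
    {"delta_pos": [0,0.02,-0.09],"twist": [0,0,0]},
    {"delta_pos": [0,0.02,-0.09],"twist": [0,0,0]},
    {"delta_pos": [0,0.02,-0.09],"twist": [0,0,0]},
  ],
  hand=0.0,
  grip_force=30,
)

```text
clock: 3.45
tool_pos: [587.1, -144.3, 249.7]
tool_rot: [0.547, 0.448, 0.547, -0.448]
force: [0.1, -0.5, 0.5]
width: 21.4
```

```bash
python3 - <<'E'
from h import *
p,M,s=tool(); print(p,M.round(3),s["width"],s["force"])
c=eyes.camera_params("wrist"); im=eyes.camera("wrist")
print(proj("wrist",[587,-145,242],c))
cv2.imwrite("pics/w2.png",cv2.resize(im[60:300,120:420],(750,600),interpolation=cv2.INTER_CUBIC))
E
```

```text
[ 587.12334238 -144.33459081  249.67951933] [[ 0.     0.98   0.197]
 [ 0.     0.197 -0.98 ]
 [-1.     0.     0.   ]] 21.357233061191256 [ 0.14118729 -0.45821164  0.50096635]
[257.35008066 250.24085626]
```

View pics/w2.png

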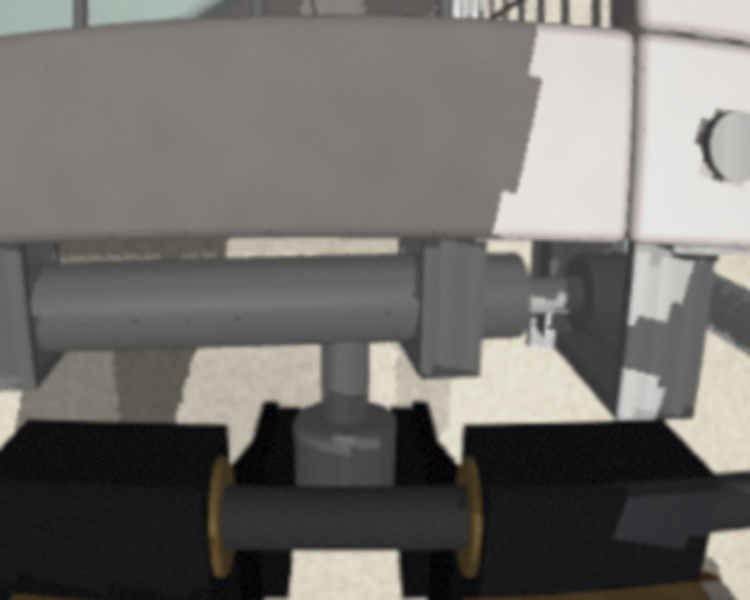

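The knob sits between both pads with the width at 21.4 mm, and the tip groove is over the lip. Now I'll lift about 7 mm.

Call:
carry_out(
  targets=[
    {"delta_pos": [-0.06,0,0],"twist": [0,0,0]},
    {"delta_pos": [-0.13,0,0],"twist": [0,0,0]},
    {"delta_pos": [-0.2,0,0],"twist": [0,0,0]},
    {"delta_pos": [-0.26,0,0],"twist": [0,0,0]},
    {"delta_pos": [-0.28,0,0],"twist": [0,0,0]},
    {"delta_pos": [-0.28,0,0],"twist": [0,0,0]},
  ],
)

```text
clock: 4.1
tool_pos: [587.0, -144.5, 256.5]
tool_rot: [0.547, 0.448, 0.547, -0.448]
force: [0.5, -0.3, -6.9]
width: 20.8
```

Lifted 6.8 mm with 7 N down on the tool, as expected. Now I'll draw the bolt slowly, half first.

Call:
carry_out(
  targets=[
    {"delta_pos": [0,0,-0.06],"twist": [0,0,0]},
    {"delta_pos": [0,0,-0.15],"twist": [0,0,0]},
    {"delta_pos": [0,0,-0.25],"twist": [0,0,0]},
    {"delta_pos": [0,0,-0.35],"twist": [0,0,0]},
    {"delta_pos": [0,0,-0.45],"twist": [0,0,0]},
    {"delta_pos": [0,0,-0.5],"twist": [0,0,0]},
  ],
)

```text
clock: 4.7
tool_pos: [584.5, -131.6, 256.7]
tool_rot: [0.547, 0.448, 0.547, -0.448]
force: [0.9, -0.1, -5.0]
width: 20.8
```

Call:
carry_out(
  targets=[
    {"delta_pos": [0,0,-0.08],"twist": [0,0,0]},
    {"delta_pos": [0,0,-0.2],"twist": [0,0,0]},
    {"delta_pos": [0,0,-0.34],"twist": [0,0,0]},
    {"delta_pos": [0,0,-0.48],"twist": [0,0,0]},
    {"delta_pos": [0,0,-0.62],"twist": [0,0,0]},
    {"delta_pos": [-0.01,0,-0.76],"twist": [0,0,0]},
    {"delta_pos": [-0.01,0,-0.9],"twist": [0,0,0]},
    {"delta_pos": [-0.02,0,-1.02],"twist": [0,0,0]},
    {"delta_pos": [-0.02,0,-1.1],"twist": [0,0,0]},
    {"delta_pos": [-0.02,0,-1.12],"twist": [0,0,0]},
    {"delta_pos": [-0.02,0,-1.12],"twist": [0,0,0]},
  ],
)

```text
clock: 5.8
tool_pos: [579.1, -104.3, 257.2]
tool_rot: [0.547, 0.448, 0.547, -0.448]
force: [-0.5, -0.4, -2.2]
width: 21.0
```

```bash
python3 - <<'E'
from h import *
p,M,s=tool(); print(p,M.round(3),s["width"],s["force"],s["moment"])
im=eyes.camera("wrist")
cv2.imwrite("pics/w3.png",cv2.resize(im[60:300,120:420],(750,600),interpolation=cv2.INTER_CUBIC))
E
```

```text
[ 579.11034855 -104.33619779  257.23399736] [[ 0.     0.98   0.198]
 [ 0.     0.198 -0.98 ]
 [-1.     0.    -0.   ]] 21.041539074257535 [-0.50368512 -0.42845916 -2.22493025] [ 0.11405334  0.05015745 -0.02128102]
```

View pics/w3.png

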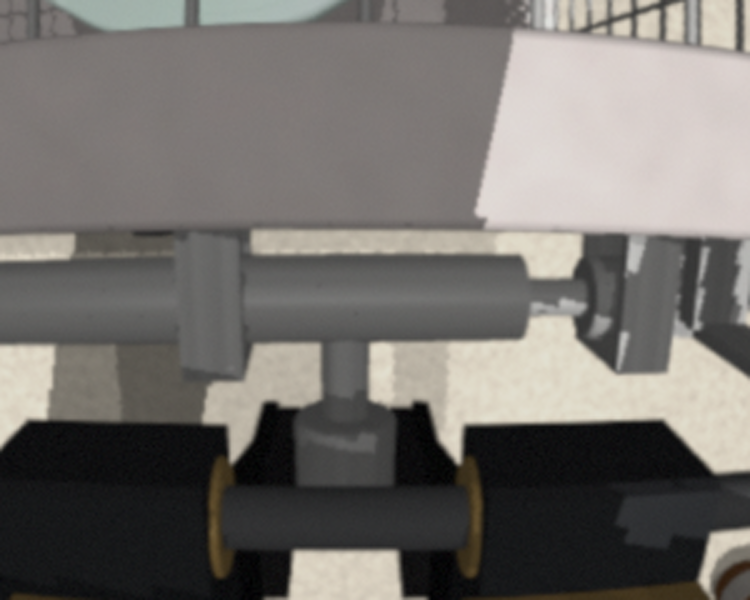

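The picture shows the bolt's tip withdrawn to about x=660 px, with the keeper clear beyond it, and the knob unchanged in the pads. About 41 mm drawn. Next I'll work out the arc table.

```bash
python3 - <<'E'
import numpy as np
y,z=-52.8,177.9
for t in (.02,.05,.09,.13,.17,.21,.25,.29,.32,.35,.375,.39,.4):
    c,s=np.cos(t),np.sin(t); print(t,((y*c-z*s-y)/25).round(2),((y*s+z*c-z)/25).round(2),(np.degrees(t)/5).round(2))
E
```

```text
0.02 -0.14 -0.04 0.23
0.05 -0.35 -0.11 0.57
0.09 -0.63 -0.22 1.03
0.13 -0.9 -0.33 1.49
0.17 -1.17 -0.46 1.95
0.21 -1.44 -0.6 2.41
0.25 -1.69 -0.74 2.86
0.29 -1.95 -0.9 3.32
0.32 -2.13 -1.03 3.67
0.35 -2.31 -1.16 4.01
0.375 -2.46 -1.27 4.3
0.39 -2.55 -1.34 4.47
0.4 -2.6 -1.38 4.58
```

Call:
carry_out(
  targets=[
    {"delta_pos": [0,-0.14,-0.04],"twist": [0.23,0,0]},
    {"delta_pos": [0,-0.35,-0.11],"twist": [0.57,0,0]},
    {"delta_pos": [0,-0.63,-0.22],"twist": [1.03,0,0]},
    {"delta_pos": [0,-0.9,-0.33],"twist": [1.49,0,0]},
    {"delta_pos": [0,-0.9,-0.33],"twist": [1.49,0,0]},
  ],
  grip_force=35,
)

```text
clock: 6.35
tool_pos: [554.7, -100.6, 257.3]
tool_rot: [0.517, 0.483, 0.516, -0.483]
force: [3.1, 2.1, -3.7]
width: 21.0
```

Call:
carry_out(
  targets=[
    {"delta_pos": [0,-0.14,-0.04],"twist": [0.23,0,0]},
    {"delta_pos": [0,-0.35,-0.11],"twist": [0.57,0,0]},
    {"delta_pos": [0,-0.63,-0.22],"twist": [1.03,0,0]},
    {"delta_pos": [0,-0.9,-0.33],"twist": [1.49,0,0]},
    {"delta_pos": [0,-1.17,-0.46],"twist": [1.95,0,0]},
    {"delta_pos": [0,-1.44,-0.6],"twist": [2.41,0,0]},
    {"delta_pos": [0,-1.69,-0.74],"twist": [2.86,0,0]},
    {"delta_pos": [0,-1.82,-0.82],"twist": [3.09,0,0]},
    {"delta_pos": [0,-1.82,-0.82],"twist": [3.09,0,0]},
    {"delta_pos": [0,-1.82,-0.82],"twist": [3.09,0,0]},
  ],
)

```text
clock: 7.35
tool_pos: [508.8, -84.0, 257.2]
tool_rot: [0.448, 0.548, 0.447, -0.548]
force: [3.3, 0.7, -1.6]
width: 21.0
```

```bash
python3 - <<'E'
from h import *
p,M,s=tool(); print(p,M.round(3),s["width"],s["force"],s["moment"])
np.save("w4.npy",eyes.camera_params("wrist")); im=eyes.camera("wrist"); t=eyes.camera("top")
cv2.imwrite("pics/w4.png",cv2.resize(im,(768,576),interpolation=cv2.INTER_CUBIC))
cv2.imwrite("pics/t4.png",t)
d=p[:2]-[595.6,80.6]; print("knob angle by position",np.arctan2(-d[0],-d[1])-np.arctan2(16.5,184.9), np.hypot(*d),np.hypot(16.5,184.9), "tool yaw",np.arctan2(M[1,1],M[0,1]))
E
```

```text
[508.75192571 -83.95646221 257.15986541] [[ 0.     0.98  -0.199]
 [-0.    -0.199 -0.98 ]
 [-1.     0.     0.   ]] 21.03129084617806 [ 3.25295108  0.68990464 -1.58127862] [-0.01601253 -0.69468694 -0.01970516]
knob angle by position 0.39661485820623343 186.06831343332271 185.6347489022462 tool yaw -0.20080367912453573
```

View pics/w4.png

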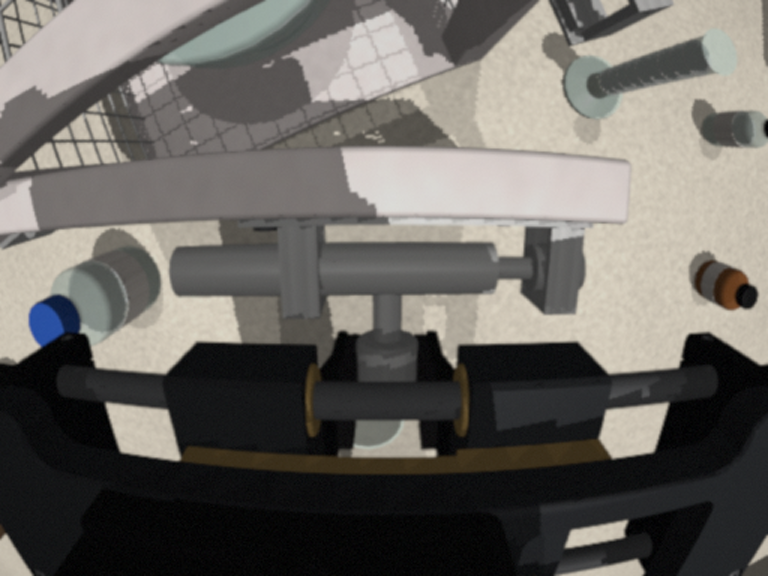

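The gate is open and parallel to the gripper, with its free upper corner at (628,160)/(627,220). The knob is in the pads and the bolt is drawn. Next I'll measure the angle from the gate edge.

```bash
python3 - <<'E'
from h import *
c=np.load("w4.npy",allow_pickle=True).item()
at=lambda u,z:least_squares(lambda q:proj("wrist",[q[0],q[1],z],c)-np.array(u)/1.5,[500,-100]).x
a,b,e=at((627,221),272),at((629,160),272),at((345,222),272)
d=a-e; y=np.arctan2(d[0],-d[1]); print(a,b,e,"edge yaw",y,"theta",.198-y)
def loc(X):
    q=X-[595.6,80.6]; co,s=np.cos(.198),np.sin(.198); return np.array([co*q[0]+s*q[1],-s*q[0]+co*q[1]])
for X,x in((a,4),(b,24)):
    l=loc(X); print(l,"theta",np.arctan2(-l[0],-l[1])+np.arctan2(x,252),np.hypot(*l))
s=readout.state();print(s["joint_vel"].round(4),s["force"])
E
```

```text
[ 553.83425289 -168.83016829] [ 572.24919364 -171.81724197] [568.56626534 -85.24436864] edge yaw -0.17445844181100806 theta 0.37245844181100807
[ -90.0148356  -236.34110065] theta 0.37977722105408385 252.90272138933992
[ -72.54727046 -242.89219368] theta 0.3851979216717748 253.49501809641242
[-0.0011  0.0009 -0.0011 -0.0012  0.0005 -0.0002 -0.002 ] [ 3.10885314  0.19965401 -2.62951921]
```

The angle reads 0.38–0.40 by three measures. A small nudge of +0.013 rad will centre it, then I'll let it settle.

Call:
carry_out(
  targets=[
    {"delta_pos": [0,-0.05,-0.01],"twist": [0.08,0,0]},
    {"delta_pos": [0,-0.09,-0.03],"twist": [0.15,0,0]},
    {"delta_pos": [0,-0.09,-0.03],"twist": [0.15,0,0]},
    {"delta_pos": [0,-0.09,-0.03],"twist": [0.15,0,0]},
    {"delta_pos": [0,-0.09,-0.03],"twist": [0.15,0,0]},
    {"delta_pos": [0,-0.09,-0.03],"twist": [0.15,0,0]},
    {"delta_pos": [0,-0.09,-0.03],"twist": [0.15,0,0]},
  ],
)

```text
clock: 8.15
tool_pos: [506.5, -82.6, 257.1]
tool_rot: [-0.444, -0.551, -0.444, 0.551]
force: [3.3, -0.4, -2.3]
width: 21.4
```

```bash
python3 - <<'E'
from h import *
from rig import job_done
p,M,s=tool(); print(p,s["width"],s["force"],abs(s["joint_vel"]).max())
d=p[:2]-[595.6,80.6]; print(np.arctan2(-d[0],-d[1])-np.arctan2(16.5,184.9))
t=eyes.camera("top"); a=cv2.imread("pics/top0.png")
cv2.imwrite("pics/f.png",np.vstack([a[60:260,180:430],t[60:260,180:430]]))
print(job_done())
E
```

```text
[506.52411187 -82.58637639 257.08986743] 21.370210146017538 [ 3.29729338 -0.37470863 -2.29346643] 0.001691464715897651
0.4106526267733417
the job is handed in; nothing more can be done
None
```

View pics/f.png

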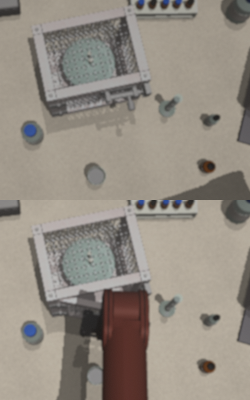

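I pinched the knob from above, lifted it about 7 mm and drew the bolt about 41 mm. I then swung the gate open and handed the job in at about 8.2 s, with the gate still held and the arm still.

- **Forces:** the reading after each move never passed about 7 N. The largest was during the lift, and drawing the bolt past the keeper showed no jam.
- **Opening:** the knob's position puts the gate at 0.41 rad, about 103 mm at the free edge. The wrist camera, before a final 0.014 rad nudge, read 0.37–0.385, so about 0.39–0.40 after it. The two differ by up to about 0.025 rad, about 6 mm at the free edge.
- **Grip:** the fingers were 21.4 mm apart on the 22 mm knob, set to 35 N, with a steady pull of about 3 N from the gate spring.
- **Glassware:** the before-and-after top views, looked at after handing in, show the glassware in view where it started. The arm partly hides the beaker in the last one.

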